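Release the band brake of a hand winch

TASK

The hand winch bolted to the bench goes into storage with its brake off. Press the yellow pad of the ratchet pawl down until the pawl tips over and stays clear of the teeth, then push the red-gripped brake lever down until it rests on its stop, leaving the pawl tipped clear. Only press and push: do not raise the lever, and do not pick up or shift the crank, the wrench, the tin or the bottle.

Things in the scene. Friction and masses are not known exactly. Their poses are not given: they have to be found in the camera images.
- winch: Blue hand winch with a bare drum, fixed to the bench: base plate 250 x 200 mm, two cheek plates 165 mm high, drum flanges up to 185 mm. Origin: centre of the underside; x along the drum axle, roughly away from the robot, z up. The brake gear is outside the +x cheek in the plane x = 110 mm and turns in the winch's y-z plane: lever towards +y, pawl pad towards -y. A shaft end reaches x = -134 mm.
- lever_pivot (a point): Pivot of the brake lever, on the winch at x = 110, y = 50, z = 85 mm of the winch frame. Its frame is that of the winch.
- lever_grip (a point): On the centre line of the lever's red grip, 200 mm from the pivot; the grip is a round rod 27 mm thick, from 128 to 254 mm from the pivot; inside that a steel bar 8 mm thick and 25 mm high. Turns with the lever: y along the lever to its free end, z square to it (up when the lever is down).
- brake_lever (a joint): Brake lever, rad. 0 = down on its stop, where the bar still points 0.14 rad above level and the grip point is 113 mm above the bench; grows as it is raised; starts at 0.5 to 0.8, ends at 1.0. Stiff hinge: it stays where left; some 3 to 8 N at the grip, square to the lever, push it down. With the pawl in its toothed sector (72 mm radius) it can be raised, but goes down one tooth (0.16 rad) at most.
- pawl_pad (a point): Centre of the top face of the pawl's yellow pad, 32 mm (winch x) by 34 mm (winch y), 6 mm thick. The pawl turns about x = 110, y = -38, z = 140 mm of the winch frame, 90 mm from the pad. The pad's top is about 148 to 157 mm above the bench at the start and 112 mm when tipped over. Turns with the pawl: y points from the pad to the pawl's nose.
- pawl (a joint): Yellow ratchet pawl, rad. 0 = nose in the roots of the teeth (up to 0.1 where it lies on a tooth), 0.5 = tipped over on its stop, clear. Pressing the pad down makes it grow. A steel ball 28 mm across on a 45 mm stem above its pivot throws it over: past about 0.3 it falls to 0.5 and stays, short of that it falls back. 1 to 6 N on the pad move it.
- crank: Loose crank handle of the winch, lying on the bench on the far side of the winch: steel bar about 160 mm long with an upright black hand grip 30 mm in diameter at one end, 105 mm high. Origin: underside, centre of the bar; x along the bar to the grip.
- wrench: Loose steel wrench, 180 mm long, lying flat on the bench beyond the lever. Origin: underside, middle; x along it.
- grease_tin: Loose tin with a yellow label, 68 mm in diameter, 55 mm high, standing on the robot's side of the lever. Origin: centre of the underside.
- sample_bottle: Loose white bottle with a blue cap, 60 mm in diameter, 150 mm high, standing near the pawl's side of the winch. Origin: centre of the underside.

How it is judged:
On the way, in this order (a step that is already met when the one before it is completed fails the run):
1. the pawl is tipped over clear of the teeth while the lever is still raised (value of joint pawl above 0.4 rad and value of joint brake_lever above 0.35 rad), for 0.2 s.
2. the lever is pushed down to its stop with the pawl clear (value of joint pawl above 0.4 rad and value of joint brake_lever below 0.04 rad), for 0.2 s.
At the end, for the whole second after the job is handed in: The brake lever rests on its stop (within 0.04 rad, some 8 mm at the grip) and at rest, the pawl is tipped over clear of the teeth (past 0.4 rad), and the crank, wrench, tin and bottle are within 25 mm of where they stood (all of step 2 and velocity of joint brake_lever below 0.05 rad/s and distance of each of crank, wrench, grease_tin, sample_bottle from where it was at the start of the episode below 0.025 m); the robot touches nothing.
It fails at once if the lever is hauled up instead of pushed down (value of joint brake_lever above 0.92 rad).
It fails at once if a thing beside the winch is picked up, shifted or knocked over (distance of any of crank, wrench, grease_tin, sample_bottle from where it was at the start of the episode above 0.025 m or angle between any of sample_bottle, grease_tin's own z axis and vertical above 0.5 rad).
It also fails if it takes over 45 s, if anything falls off the work surface, if the arm or the gripper's body presses on something with over 40 N, if the wrist force passes 120 N, or if a joint passes its speed limit or range.

ROBOT

A 7-joint arm with a two-finger parallel gripper is mounted at the origin on the work surface. World frame = base frame: x ahead of the robot, y to its left, z up, the work surface at z = 0. Lengths are in m, angles in rad, forces in N, time in s.
With the tool pointing down it reaches from about 0.425 to 0.875 m from the base axis. Payload 4.7 kg.
Tool frame: the origin (TCP) lies between the finger pads; the fingertips stand 14 mm ahead of it and the grasp point (between the pads) lies 5 mm behind it; z points along the fingers, y is the line along which they close (so a half turn about z gives the same grasp; the last joint's range is limited). The gripper opens to 87 mm and grips with 3 to 60 N. Pads are 19 mm wide; open, the fingers measure 117 mm over their backs; the gripper's body (75 mm by 190 mm) begins 51 mm behind the grasp point.
Start: joints at [-1.088, 0.321, -0.07, 1.45, 0.023, 1.371, -0.057], TCP at [0.294, 0.58, 0.237] pointing down, gripper open.
Joint ranges: [-2.86, 2.86], [-0.3, 2.09], [-1.38, 1.24], [0.06, 2.45], [-1.56, 4.7], [0.09, 2.05], [-2.69, 2.69]. Speed limits (rad/s): [2.57, 2.57, 3.14, 3.14, 3.14, 3.14, 3.14].

INTERFACE

Orientations are given as a rotation vector (axis times angle).
In Python, from bench import ctrl gives the robot as it stands.
- The arm moves only by the shell command python3 -m inch 'ROWS' [OPENING] [FORCE]. ROWS is JSON, a list of rows, each a list of 6 numbers: the shift along the world's x, y, z in mm, then the turn, a rotation vector about the world's x, y, z in degrees. In form: [[tx, ty, tz, rx, ry, rz], ...]. A call has 1 to 20 rows; each row is the pose to reach, as a shift and turn from the pose commanded when the call began; what a row does not reach only later rows make up. A row lasts 1/8 s, in which the tool goes at most 62.5 mm and 10.7 degrees, less where a joint would pass 70% of its speed; a pose out of reach is approached as far as the arm can. A call with a gripper value outside its range is refused whole. OPENING is the finger opening in mm, from 0 to 87, set as the call begins (- or left out, the last holds). The fingers move at their own pace and stop on an object; FORCE is the grip in N (left out, the last holds). Time passes only in rows, so rows that repeat a pose let the fingers close. It gives the time, the measured TCP pose, the force, the opening and the grip force at its end, in the units of the state.
- ctrl.get_state(): the state, without advancing time (a new reading comes with each control period).
- ctrl.get_image(name): name is "side" or "top"; returns (picture, depth): 420x560x3 uint8, red, green, blue; 420x560 float32, m along the optical axis (not along the pixel's ray), 0 where there is no reading.
- ctrl.camera_params(name): a dict with "mtx" (3x3 intrinsics, pixels), "T" (4x4, takes a point from camera to world coordinates). Camera axes: x right, y down, z forward; pixel columns grow to the right and rows downward; lengths in m; the calibration is good to about 2 mm. A picture is of the moment at which its call begins. camera_params takes no time and is no camera call.
- ctrl.close_job(): hands the job in; it is judged then, once.
The state is a dict: "time": time; "joint_positions": joint angles; "qd": joint speeds; "joint_torque": joint torques, N m; "position": TCP position; "tool_rot": TCP orientation; "ft_force": force on the tool from outside, world axes, zero at the start; "torque": the same for the moment, N m; "grip_width": opening from 0.0 (shut) to 1.0 (fully open); "grip_force": force on a finger pad.
Only numpy, scipy, OpenCV 4.12 (cv2) and the standard library are available. Lean on these libraries where they do the work, as an engineer would, in place of code of your own. Each camera call takes 0.05 s, during which the arm holds its last target. There are 200 camera calls.

## Working session

There is one attempt and no reset: what is moved stays moved. The work goes in short steps, Python scripts to look and compute and a shell command to move; the robot and the scene stay as the last step left them, time stands still between calls to the robot, and variables do not carry over. Pictures are saved under pics/ and viewed, at most 10 in all, crops included, and the job is handed in when it is done.

```bash
mkdir -p pics
cat > h.py <<'E'
import numpy as np,cv2
from bench import ctrl
def grab(n,save=None):
    im,d=ctrl.get_image(n); p=ctrl.camera_params(n)
    if save: cv2.imwrite('pics/'+save,cv2.cvtColor(im,cv2.COLOR_RGB2BGR))
    K=np.array(p['mtx']);T=np.array(p['T'])
    v,u=np.mgrid[:420,:560]
    P=np.stack([(u-K[0,2])/K[0,0]*d,(v-K[1,2])/K[1,1]*d,d],-1)@T[:3,:3].T+T[:3,3]
    return im,d,P,K,T
E
python3 - <<'E'
from h import *
for n in('top','side'):
    im,d,P,K,T=grab(n,n+'0.png'); np.savez(n+'0.npz',im=im,d=d,P=P); print(n,T.round(3).tolist())
s=ctrl.get_state();print(s['time'],s['position'],s['tool_rot'])
E
```

```text
top [[0.026, -0.998, 0.062, 0.474], [-0.999, -0.028, -0.03, 0.019], [0.031, -0.061, -0.998, 1.418], [0.0, 0.0, 0.0, 1.0]]
side [[-0.933, -0.261, 0.25, 0.372], [-0.361, 0.698, -0.618, 0.482], [-0.013, -0.667, -0.745, 0.706], [0.0, 0.0, 0.0, 1.0]]
0.1 [0.29354302 0.579401   0.23556746] [-7.29611899e-01 -3.05539667e+00  2.72879877e-03]
```

View pics/top0.png

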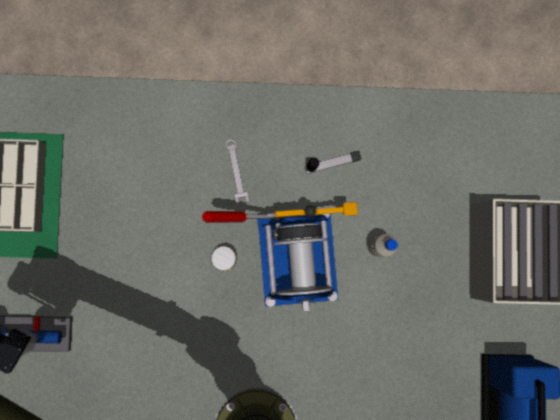

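View pics/side0.png

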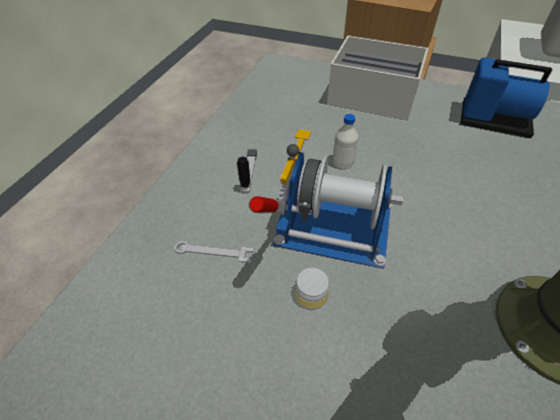

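The top view shows the red grip at about (224,216), the yellow pad at (350,209), the bottle at (385,245), the tin at (223,258), the wrench at (237,170) and the crank at (335,162). The side view shows the pad at (303,134) and the raised lever at (263,205).

Run:
```python
from h import *
D={}
for n in('top','side'):
    z=np.load(n+'0.npz');hsv=cv2.cvtColor(z['im'],cv2.COLOR_RGB2HSV);P=z['P'];D[n]=(hsv,P,z['d'])
def rep(name,q):
    print(name,len(q),'med',np.median(q,0).round(3),'min',q.min(0).round(3),'max',q.max(0).round(3))
for n in D:
    h,P,d=D[n];H,S,V=[h[...,i].astype(int) for i in range(3)];ok=(d>0)&(P[...,0]>.35)&(abs(P[...,1])<.3)
    red=ok&((H<6)|(H>174))&(S>180)&(V>60)&(P[...,2]>.05)
    yel=ok&(H>14)&(H<32)&(S>150)&(V>80)&(P[...,2]>.09)
    rep(n+' red',P[red]);rep(n+' yel',P[yel])
    q=P[red];c=q.mean(0);u=np.linalg.svd(q-c)[2][0];t=(q-c)@u;print(' axis',u.round(3),c.round(3),t.min(),t.max())
    y=P[yel];pad=y[y[:,1]<y[:,1].min()+.03];rep(n+' pad',pad)
    blue=ok&(H>100)&(H<125)&(S>150)&(P[...,2]<.02)&(P[...,2]>.002)
    rep(n+' base',P[blue])
    if n=='top':
        r=cv2.minAreaRect((P[ok&(H>100)&(H<125)&(S>120)&(P[...,2]<.19)&(P[...,1]>-.13)][:,:2]*1000).astype(np.float32));print(r)
h,P,d=D['top']
for nm,(a,b,c,e) in dict(bottle=(232,258,370,400),tin=(244,272,208,238),crank=(150,174,300,362),wrench=(138,203,224,248)).items():
    q=P[a:b,c:e].reshape(-1,3);q=q[(q[:,2]>.01)&(q[:,2]<.3)];rep(nm,q)
```

```text
top red 410 med [0.557 0.089 0.244] min [0.544 0.042 0.187] max [0.573 0.134 0.282]
top yel 479 med [ 0.584 -0.164  0.152] min [ 0.566 -0.232  0.113] max [ 0.609 -0.029  0.191]
 axis [-0.074  0.69   0.72 ] [0.557 0.089 0.242] -0.06983176293801978 0.05444513406330094
top pad 152 med [ 0.592 -0.216  0.151] min [ 0.575 -0.232  0.144] max [ 0.609 -0.203  0.159]
top base 1844 med [ 0.451 -0.067  0.008] min [ 0.35  -0.208  0.002] max [0.58  0.007 0.019]
((526.48193359375, -61.80552673339844), (352.81805419921875, 140.2573699951172), 3.581092357635498)
side red 356 med [0.549 0.122 0.267] min [0.542 0.046 0.186] max [0.564 0.138 0.28 ]
side yel 357 med [ 0.58  -0.109  0.155] min [ 0.567 -0.232  0.139] max [ 0.608 -0.028  0.18 ]
 axis [0.027 0.685 0.728] [0.55  0.111 0.254] -0.0882097641276733 0.030046039064218634
side pad 89 med [ 0.592 -0.216  0.15 ] min [ 0.577 -0.232  0.146] max [ 0.608 -0.203  0.152]
side base 3441 med [ 0.453 -0.076  0.007] min [ 0.35  -0.189  0.002] max [0.585 0.012 0.02 ]
bottle 538 med [ 0.505 -0.309  0.103] min [ 0.477 -0.347  0.018] max [ 0.535 -0.289  0.156]
tin 525 med [0.461 0.099 0.055] min [0.429 0.066 0.013] max [0.493 0.132 0.067]
crank 483 med [ 0.729 -0.181  0.018] min [ 0.699 -0.266  0.01 ] max [ 0.764 -0.113  0.112]
wrench 82 med [0.706 0.077 0.011] min [0.617 0.042 0.01 ] max [0.785 0.106 0.014]
```

```bash
python3 -m inch '[[0,0,50,0,0,0],[10,-25,95,0,0,-2],[30,-80,95,0,0,-6],[50,-133,95,0,0,-10],[70,-187,95,0,0,-14],[90,-240,95,0,0,-18],[110,-293,95,0,0,-22],[130,-347,95,0,0,-26],[150,-400,95,0,0,-30],[170,-453,95,0,0,-34],[190,-507,95,0,0,-38],[210,-560,95,0,0,-42],[230,-613,95,0,0,-46],[250,-667,95,0,0,-50],[270,-720,95,0,0,-54],[285,-760,95,0,0,-57],[298,-796,95,0,0,-57],[298,-796,60,0,0,-57],[298,-796,10,0,0,-57],[298,-796,-25,0,0,-57]]' 0
python3 - <<'E'
from h import *
grab('side','s1.png')
E
```

```text
time: 2.6
position: [0.5907, -0.2157, 0.2087]
tool_rot: [-2.098, -2.335, 0.002]
ft_force: [0.3, 0.2, 0.5]
grip_width: 0.006
grip_force: 0.0
```

View pics/s1.png

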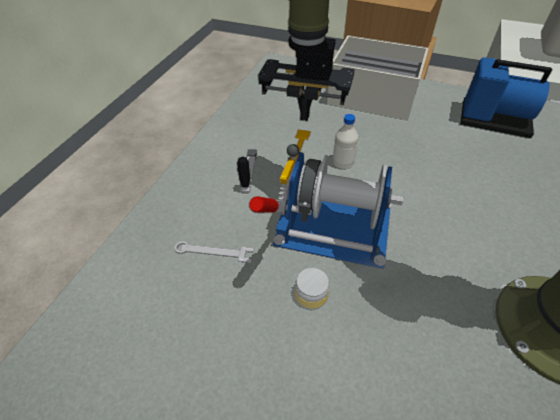

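The closed fingertips hang at about (305,115), above the pad at (303,134), with the tool line across the pawl. Pressing down.

```bash
python3 -m inch '[[0,0,-20,0,0,0],[0,0,-36,0,0,0],[0,0,-42,0,0,0],[0,0,-48,0,0,0],[0,0,-54,0,0,0],[0,0,-60,0,0,0],[0,0,-66,0,0,0],[0,0,-71,0,0,0],[0,0,-75,0,0,0],[0,0,-78,0,0,0],[0,0,-80,0,0,0],[0,0,-80,0,0,0]]'
python3 - <<'E'
from h import *
grab('side','s2.png')
E
```

```text
time: 4.15
position: [0.5917, -0.2161, 0.1315]
tool_rot: [2.099, 2.337, -0.0]
ft_force: [0.2, -0.5, -0.9]
grip_width: 0.005
grip_force: 0.0
```

View pics/s2.png

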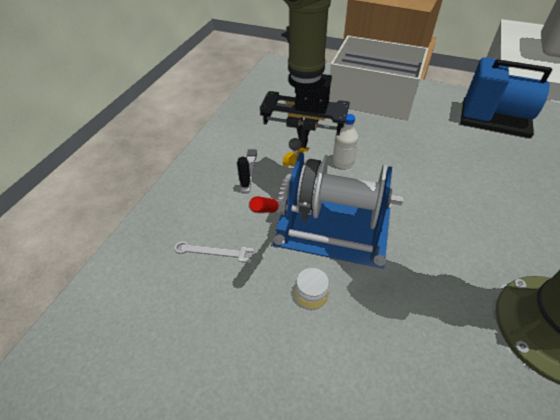

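The ball now leans towards the pad at (295,145) and the pawl arm is tipped at (290,158). I'll retract straight up, cross over to above the grip, and check both pawl and lever from depth.

```bash
python3 -m inch '[[0,0,10,0,0,0],[0,0,40,0,0,0],[0,0,90,0,0,0],[0,0,145,0,0,0],[0,0,190,0,0,0],[-3,30,200,0,0,0],[-9,80,200,0,0,0],[-15,135,200,0,0,0],[-21,190,200,0,0,0],[-27,240,200,0,0,0],[-31,280,200,0,0,0],[-32,291,190,0,0,0],[-32,291,160,0,0,0],[-32,291,150,0,0,0]]'
python3 - <<'E'
from h import *
for n in('top','side'):
    im,d,P,K,T=grab(n,n+'3.png');h=cv2.cvtColor(im,cv2.COLOR_RGB2HSV);H,S,V=[h[...,i].astype(int) for i in range(3)];ok=(d>0)&(P[...,0]>.35)&(abs(P[...,1])<.3)
    r=P[ok&((H<6)|(H>174))&(S>180)&(V>60)&(P[...,2]>.05)];y=P[ok&(H>14)&(H<32)&(S>150)&(V>80)&(P[...,2]>.09)]
    p=y[y[:,1]<-.2];print(n,len(r),r.max(0).round(3) if len(r) else 0,len(p),np.median(p,0).round(3))
E
```

```text
time: 5.95
position: [0.5589, 0.0734, 0.2801]
tool_rot: [-2.101, -2.335, 0.004]
ft_force: [-0.5, 0.4, -0.1]
grip_width: 0.006
grip_force: 0.0
top 0 0 115 [ 0.592 -0.213  0.112]
side 352 [0.564 0.138 0.28 ] 0 [nan nan nan]
  return _methods._mean(a, axis=axis, dtype=dtype,
  ret = um.true_divide(
```

View pics/side3.png

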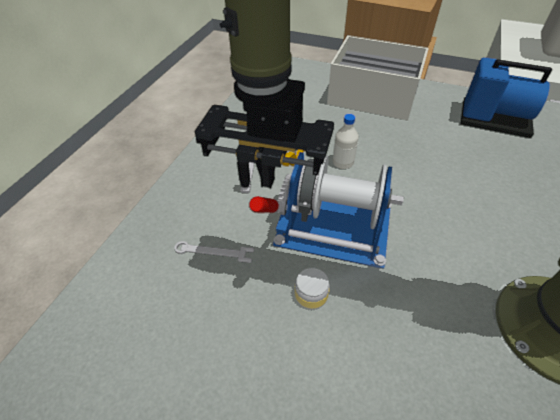

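The side view shows the closed fingers at (265,180) just above the red grip at (263,205), and the pad is now at 112 mm, so the pawl is tipped. I'll push the lever down along its arc.

```bash
python3 -m inch '[[0,2,-14,0,0,0],[0,4,-26,0,0,0],[-1,12,-36,0,0,0],[-2,22,-46,0,0,0],[-3,32,-57,0,0,0],[-4,40,-68,0,0,0],[-5,48,-80,0,0,0],[-5,55,-91,0,0,0],[-6,61,-103,0,0,0],[-7,67,-115,0,0,0],[-7,72,-127,0,0,0],[-7,74,-134,0,0,0],[-7,76,-139,0,0,0],[-7,76,-142,0,0,0],[-7,76,-144,0,0,0],[-7,76,-144,0,0,0]]'
python3 - <<'E'
from h import *
grab('side','s4.png')
E
```

```text
time: 8.05
position: [0.5522, 0.1513, 0.1402]
tool_rot: [-2.098, -2.336, -0.001]
ft_force: [-6.8, -3.7, 16.8]
grip_width: -0.0
grip_force: 9.3
```

View pics/s4.png

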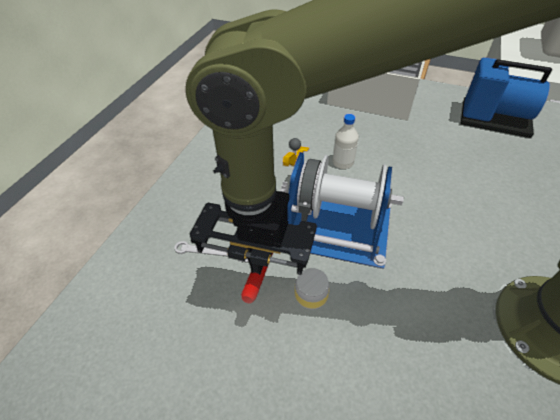

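The lever is down with its grip at (255,283), and the 17 N reading fits the stop. The pawl is still tipped, with the ball at (295,145). I'll withdraw and verify.

```bash
python3 -m inch '[[0,0,5,0,0,0],[0,0,20,0,0,0],[0,0,60,0,0,0],[0,0,110,0,0,0],[-20,40,150,0,0,0],[-45,90,170,0,0,0],[-70,145,170,0,0,0],[-95,195,170,0,0,0],[-115,235,170,0,0,0],[-120,250,170,0,0,0],[-120,250,170,0,0,0],[-120,250,170,0,0,0]]'
python3 - <<'E'
from h import *
for n in('top','side'):
    im,d,P,K,T=grab(n,n+'5.png');h=cv2.cvtColor(im,cv2.COLOR_RGB2HSV);H,S,V=[h[...,i].astype(int) for i in range(3)];ok=(d>0)&(P[...,0]>.35)&(abs(P[...,1])<.3)
    r=P[ok&((H<6)|(H>174))&(S>180)&(V>60)&(P[...,2]>.05)];y=P[ok&(H>14)&(H<32)&(S>150)&(V>80)&(P[...,2]>.09)]
    p=y[y[:,1]<-.2];print(n,len(p),np.median(p,0).round(3),len(r))
    for a,b in((.1,.12),(.14,.16),(.18,.2)):
        q=r[(r[:,1]>a)&(r[:,1]<b)]
        if len(q):print((a+b)/2,np.percentile(q[:,2],95).round(4))
E
```

```text
time: 9.6
position: [0.4342, 0.3989, 0.3078]
tool_rot: [2.102, 2.333, -0.0]
ft_force: [0.4, -0.1, 0.3]
grip_width: 0.003
grip_force: 0.0
top 115 [ 0.592 -0.213  0.111] 456
0.11 0.1229
0.15000000000000002 0.1285
0.19 0.135
side 0 [nan nan nan] 0
  return _methods._mean(a, axis=axis, dtype=dtype,
  ret = um.true_divide(
```

View pics/top5.png

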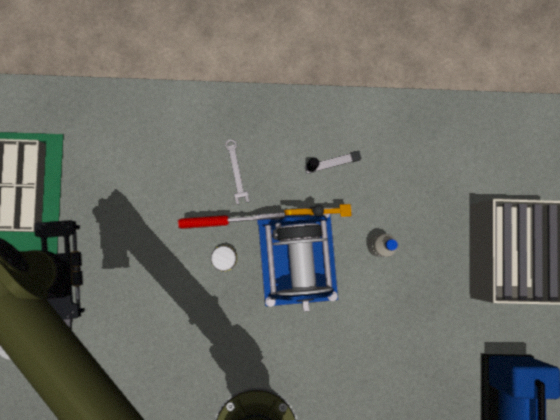

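The top view shows the lever down, with its grip from (180,223) to (228,220) and a slope of about 0.15 against 0.14 at the stop. The pad is at 111 mm. The wrench, crank, tin and bottle are at their original pixels, and the arm is clear.

```bash
python3 -c "
from bench import ctrl
print(ctrl.close_job())"
```

```text
the job is handed in; nothing more can be done
None
```

I tipped the pawl clear and then pushed the brake lever down to its stop; the crank, wrench, tin and bottle did not move, and I handed the job in at about 10 s (no verdict was shown).

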